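# Light the printed gear for inspection

### The arm

A 7-joint arm with a two-finger parallel gripper is mounted at the origin on the work surface. World frame = base frame: x ahead of the robot, y to its left, z up, the work surface at z = 0. Lengths are in mm, angles in rad, forces in N, time in s.
With the tool pointing down it reaches from about 400 to 875 mm from the base axis. Payload 6.5 kg.
Tool frame: the origin (TCP) lies on the centre line of the jaws, within the pads' length; the fingertips stand 8 mm ahead of it and the grasp point (between the pads) lies 11 mm behind it (manip.tcp_to_tips is the distance from the TCP to the fingertips, in mm); z points along the fingers, y is the line along which they close (so a half turn about z gives the same grasp; the last joint's range is limited). The gripper opens to 85 mm and grips with 20 to 120 N. Pads are 22 mm wide; open, the fingers measure 114 mm over their backs; the gripper's body (76 mm by 85 mm) begins 54 mm behind the grasp point. The pads swing forward as they close: fully open they stand 13 mm farther back than shut.
Start: joints at [1.204, 0.536, -0.004, 1.538, 0.003, 1.067, -0.071], TCP at [192.581, -620.808, 239.29] pointing down, gripper open.
Joint ranges: [-2.7, 2.7], [-0.37, 2.16], [-1.27, 1.26], [0.24, 2.4], [-1.31, 4.45], [0.19, 1.91], [-2.76, 2.76]. Speed limits (rad/s): [2.39, 2.39, 3.14, 3.14, 3.14, 3.14, 3.14].

### API

Orientations are given as a unit quaternion [x, y, z, w].
In Python, from rig import manip gives the robot as it stands. The module is installed in compiled form; this text tells all that it offers.
- The arm moves only by the shell command python3 -m crank 'ROWS' [OPENING]. ROWS is JSON, a list of rows, each an object with "xyz": the shift along the world's x, y, z each as a share of 1000 mm, from -1 to 1, a list of three; "yaw": the turn about the world's z as a share of 180 degrees, from -1 to 1. A call has 1 to 8 rows; each row shifts and turns the commanded pose from where the row before left it; what a row does not reach is not made up. A row lasts 1/10 s, in which the tool goes at most 50 mm and 8.59 degrees, less where a joint would pass 70% of its speed; a pose out of reach is approached as far as the arm can. A call with a number of a shift or a turn outside -1 to 1 is refused whole. A call with a gripper value outside its range is refused whole. OPENING is the opening, from 0 (shut) to 1 (fully open), set as the call begins (- or left out, the last holds). The fingers move at their own pace and stop on an object; the grip force is fixed at half the most. Time passes only in rows, so rows that do not move let the fingers close. It gives the time, the measured TCP pose, the force, the opening and the grip force at its end, in the units of the state.
- manip.get_obs(): the state, without advancing time (a new reading comes with each control period).
- manip.read_camera(name): name is "scene" or "top"; returns a dict with "color" (480x640x3 uint8, blue, green, red), "z_map" (480x640 float32, mm along the optical axis (not along the pixel's ray), 0 where there is no reading), "fx", "fy", "cx", "cy" (pixels), "R" (3x3) and "t" (3): a world point X has camera coordinates R X + t. Camera axes: x right, y down, z forward; pixel columns grow to the right and rows downward; lengths in mm; the calibration is good to about 2 mm. A picture is of the moment at which its call begins.
- manip.hand_in(): hands the job in; it is judged then, once.
The state is a dict: "t": time; "joint_positions": joint angles; "dq": joint speeds; "tau": joint torques, N m; "ee_pos": TCP position; "tool_rot": TCP orientation; "wrist_force": force on the tool from outside, world axes, zero at the start; "torque": the same for the moment, N m; "grip_width": finger opening in mm; "grip_force": force on a finger pad.
Only numpy, scipy, OpenCV 4.12 (cv2) and the standard library are available. Lean on these libraries where they do the work, as an engineer would, in place of code of your own. Each camera call takes 0.05 s, during which the arm holds its last target. There are 200 camera calls.

### The job

Of the three printed parts lying on the grey sheet, the toothed gear is to be inspected. With a fingertip, gently push the arm of the ring light round until the ring is centred over the gear, then push the bat switch on top of the lamp supply all the way over to its other side, away from the robot. Do not move any of the printed parts or the glue stick, and leave the ring over the gear.

Things in the scene. Friction and masses are not known exactly. Their poses are not given: they have to be found in the camera images.
- boom (a joint): swing of the ring light's arm about the upright column, rad, range -1.25 to 1.25; 0 = arm points along the stand's -x axis (towards the robot), positive = anticlockwise seen from above. The arm turns stiffly (about 0.22 N m, 2 N at 110 mm from the column) and stays where it is left.
- ring_light: white ring light (108 mm outside, 80 mm clear hole) with its level square aluminium arm, 16 mm wide; ring and arm are 16 mm high (underside 150, top 166 mm above the bench; LED dots 2.5 mm lower). Origin at the ring's centre, x along the arm to the column, z up. Ring centre is 200 mm from the column axis; bare arm from 25 to 145 mm from it, with free air below and above.
- pivot (a point): point on the column axis at the arm's height, 158 mm above the bench; axes are the stand's (z up, x away from the robot when the stand is not turned). The column is 24 mm thick with a 42 mm hub of the arm on top, which ends 175 mm above the bench.
- stand: the fixed stand: column with a 4 mm thick grey sheet (170 x 380 mm) on its -x side, on which the printed parts lie, 200 mm from the column; origin on the bench under the column axis, z up.
- gear: orange printed spur gear with ten teeth, 48 mm across the teeth, 14 mm thick, with a 20 mm hub on top, 26 mm high in all; lies flat, loose; origin at the centre of its underside, z up along its axis. Lies at one of three places on the sheet.
- bracket: orange printed L-bracket, foot 46 x 36 mm, upright wall 46 mm high; loose, standing; origin at the centre of its underside, z up. To be left alone.
- pulley: orange printed stepped pulley without teeth, three steps of 44, 32 and 20 mm diameter, 42 mm high; loose, standing; origin at the centre of its underside, z up. To be left alone.
- supply: the lamp supply, a fixed dark box 120 mm (x) by 100 mm (y), top face 70 mm above the bench, on the left or the right of the work; origin at the centre of its underside, x axis away from the robot when it is not turned, z up. The bat switch stands at the middle of its top.
- toggle (a joint): the bat switch on the supply, rad: 0 = off, leaning 0.45 rad from upright towards the supply's -x side; 0.90 = fully on, leaning 0.45 rad to its +x side, at a stop. Takes about 1.5 N near its end and stays where it is left.
- switch_tip (a point): centre of the 15 mm ball at the end of the steel bat switch; the bat is 11 mm thick and 55 mm long from its hinge to the ball's centre.
- switch_foot (a point): hinge of the bat switch, in the supply's top face, 70 mm above the bench; axes are the supply's: the switch swings in the plane of x and z, about y.
- parts_bin: fixed grey divided parts bin, 120 x 100 x 50 mm, on the other side of the work from the supply; origin at the centre of its underside.
- glue_stick: white glue stick, 30 mm diameter, 92 mm high, loose, standing on the bench; origin at the centre of its underside, z up. To be left alone.
Not all that is in view belongs to the job. Leave any green look-alike of the gear alone.

How it is judged:
By the outcome, as a careful person would: the job done as asked, in the order asked, and still so for the second after the job is handed in, with the robot touching nothing.
It also fails if it takes over 54 s, if anything falls off the work surface, if the arm or the gripper's body presses on something with over 40 N, if the wrist force passes 120 N, or if a joint passes its speed limit or range.

## Working session

There is one attempt and no reset: what is moved stays moved. The work goes in short steps, Python scripts to look and compute and a shell command to move; the robot and the scene stay as the last step left them, time stands still between calls to the robot, and variables do not carry over. Pictures are saved under pics/ and viewed, at most 10 in all, crops included, and the job is handed in when it is done.

```bash
mkdir -p pics
cat > h.py <<'E'
import numpy as np,cv2
from rig import manip
def cam(n):
    c=manip.read_camera(n); c['R']=np.array(c['R']);c['t']=np.array(c['t']);return c
def pts(c):
    v,u=np.mgrid[0:480,0:640];z=c['z_map'];X=np.stack([(u-c['cx'])/c['fx']*z,(v-c['cy'])/c['fy']*z,z],-1)
    P=(X-c['t'])@c['R'];P[z==0]=np.nan;return P
def ray(c,u,v,h):
    d=np.array([(u-c['cx'])/c['fx'],(v-c['cy'])/c['fy'],1])@c['R'];o=-c['R'].T@c['t'];return o+d*(h-o[2])/d[2]
E
python3 - <<'E'
from h import *
for n in('scene','top'):
    c=cam(n);cv2.imwrite(f'pics/{n}0.png',c['color']);np.savez(f'{n}0.npz',**c);print(n,-c['R'].T@c['t'],c['R'].round(2).tolist(),c['fx'])
print(manip.get_obs())
E
```

```text
scene [1422.08279035 -198.72744783  662.599502  ] [[0.26, 0.97, 0.0], [0.54, -0.14, -0.83], [-0.8, 0.22, -0.55]] 536.7175841288564
top [ 376.23737813   14.5612398  1537.54589705] [[-0.02, -1.0, 0.0], [-0.99, 0.02, -0.15], [0.15, -0.01, -0.99]] 583.4194226703461
{'t': 0.1, 'joint_positions': array([ 1.20378569,  0.53711256, -0.00443299,  1.53875634,  0.0025819 ,
        1.06729341, -0.07116666]), 'dq': array([ 9.92940837e-05, -7.83142217e-04, -5.54822190e-04, -4.10091015e-03,
       -5.38947389e-04, -1.26360635e-03,  1.28403606e-03]), 'tau': array([ 4.51013490e-03, -5.84563565e+01,  1.05275977e+00, -2.59772480e+01,
        1.27305218e-02,  4.55784713e-03,  2.29497061e-06]), 'ee_pos': array([ 192.4185127 , -620.29218976,  238.49338402]), 'tool_rot': array([ 9.88703273e-01,  1.49884040e-01, -1.67666207e-04, -7.63783664e-04]), 'wrist_force': array([ 0.33020755, -0.05762213, -0.68240045]), 'torque': array([-0.00364794,  0.03995023,  0.00783298]), 'grip_force': 0.0, 'grip_width': 85.32816122437107}
```

View pics/scene0.png

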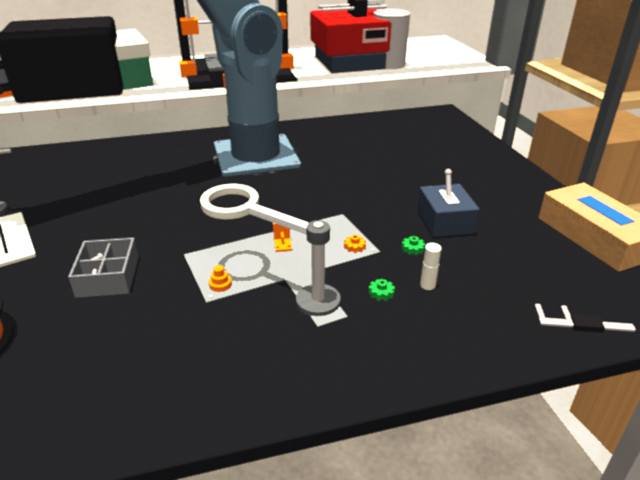

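View pics/top0.png

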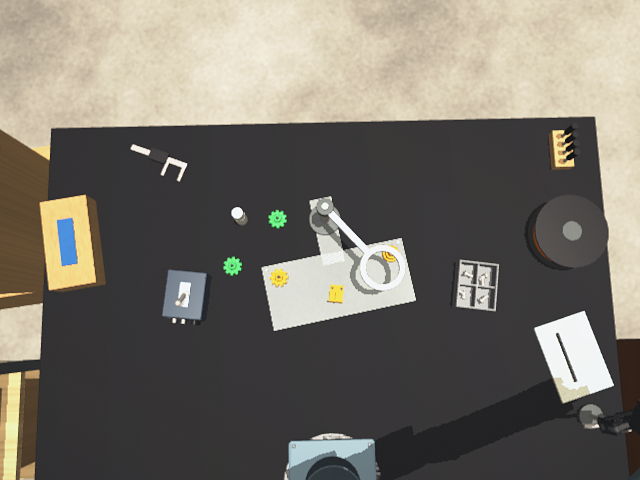

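The top view shows the hub at (324,206), the ring at (382,268), the gear at (279,278), the supply at (185,295) with the switch at its middle, the glue stick at (239,216) and the bin at (477,286). The scene view shows the same layout. Next I'll measure them.

```bash
cat > m.py <<'E'
from h import *
def blobs(m,mn=30):
    n,l,s,ce=cv2.connectedComponentsWithStats(m.astype(np.uint8));return [(l==i,s[i]) for i in range(1,n) if s[i,4]>=mn]
def circ(c,m,h):
    k,_=cv2.findContours(m.astype(np.uint8),0,1);k=max(k,key=len)[:,0]
    Q=np.array([ray(c,u,v,h)[:2] for u,v in k],np.float32);(a,b),r=cv2.minEnclosingCircle(Q);return np.round([a,b,r],1)
E
python3 - <<'E'
from m import *
T=dict(np.load('top0.npz'));P=pts(T);z=P[...,2];hsv=cv2.cvtColor(T['color'],cv2.COLOR_BGR2HSV)
reg=np.zeros((480,640),bool);reg[180:345,150:520]=1
print('orange')
og=reg&(hsv[...,0]>8)&(hsv[...,0]<32)&(hsv[...,1]>150)&(hsv[...,2]>120)
for m,s in blobs(og): print(s,np.nanmedian(P[m],0).round(1),np.nanmax(z[m]).round(1),circ(T,m,18))
print('ring/arm')
ra=reg&(z>145)&(z<172)
for m,s in blobs(ra): print(s,np.nanmedian(P[m],0).round(1))
m=max(blobs(ra),key=lambda b:b[1][4])[0]
# ring: hole contour + outer
k,hh=cv2.findContours(m.astype(np.uint8),cv2.RETR_CCOMP,1)
for q,h in zip(k,hh[0]):
    if len(q)>20:
        Q=np.array([ray(T,u,v,166)[:2] for u,v in q[:,0]],np.float32);print('contour hole' if h[3]>=0 else 'outer',cv2.minEnclosingCircle(Q),cv2.fitEllipse(Q))
hb=reg&(z>170)&(z<182)
for m,s in blobs(hb,10): print('hub',s,np.nanmedian(P[m],0).round(1),circ(T,m,175))
print('supply');r2=reg.copy();r2[:,215:]=0
m=r2&(z>62)&(z<76);Q=P[m][:,:2].astype(np.float32);print(cv2.minAreaRect(Q))
m=r2&(z>85)&(z<140)
for m,s in blobs(m,3):print('sw',s,P[m].mean(0).round(1),np.nanmax(z[m]),P[m][np.nanargmax(P[m][:,2])])
for m,s in blobs((z>80)&(z<100)&(np.arange(640)>215)&(np.arange(640)<260)&reg,10): print('glue',np.nanmedian(P[m],0),circ(T,m,92))
sh=reg&(hsv[...,1]<40)&(hsv[...,2]>120)&(z<12)&(z>-5)
S=dict(np.load('scene0.npz'));PS=pts(S);r=np.zeros((480,640),bool);r[160:195,435:460]=1
m=r&(PS[...,2]>90)&(PS[...,2]<140)&(PS[...,0]<650);print('scene sw',[(zz,PS[m&(abs(PS[...,2]-zz)<3)].mean(0).round(1).tolist()) for zz in(95,105,115,122,127)])
r[:]=0;r[210:245,295:345]=1;m=r&(PS[...,2]>170);print('scene hub',circ(S,m,175))
r[:]=0;r[175:225,190:270]=1;m=r&(PS[...,2]>150)&(PS[...,2]<175);k=np.argwhere(m)
print('scene ring',PS[m].mean(0))
np.savez('masks.npz',og=og)
E
```

```text
orange
[383 252  13  10  85] [ 567.4 -158.5   21.2] 48.5 [ 571.9 -162.1   18.2]
[270 269  18  18 191] [519.7 127.7  19.6] 37.9 [520.6 128.7  23.1]
[329 285  14  18 206] [474.7 -19.2  13. ] 57.9 [475.2 -19.4  25.8]
ring/arm
[ 317  198   89   92 1230] [564.7 -89.2 166.5]
outer ((588.012451171875, -71.5173110961914), 136.8879852294922) ((580.0701904296875, -80.39734649658203), (111.79544067382812, 259.80523681640625), 130.98927307128906)
contour hole ((525.9898071289062, -127.28984069824219), 43.28557205200195) ((525.6305541992188, -127.25284576416016), (79.85254669189453, 81.49169921875), 118.6727066040039)
hub [317 198  17  17 184] [674.5   4.2 173.2] [674.5   4.7  20.7]
hub [381 284   5   5  11] [ 480.6 -127.3  171.5] [ 480.2 -125.9    5.8]
supply
((475.5495910644531, 362.4715881347656), (102.17446899414062, 129.71847534179688), 82.88573455810547)
sw [175 294  10  12  62] [462.6 362.6 113.5] 132.47241204377593 [456.41463388 366.51257966 132.47241204]
glue [680.50420085 225.23907647  92.75344627] [680.5 224.7  15.6]
scene sw [(95, [471.1, 359.8, 95.6]), (105, [467.2, 360.3, 104.7]), (115, [461.7, 361.7, 115.0]), (122, [458.8, 361.3, 122.8]), (127, [456.8, 361.8, 125.4])]
scene hub [682.5   1.1  21.1]
scene ring [ 541.18443235 -124.3238543   161.7716057 ]
```

```bash
R='x'; python3 -m crank '[{"xyz":[0.030,0.037,0],"yaw":0.01},{"xyz":[0.030,0.037,0],"yaw":0.01},{"xyz":[0.030,0.037,0],"yaw":0.01},{"xyz":[0.030,0.037,0],"yaw":0.01},{"xyz":[0.030,0.037,0],"yaw":0.01},{"xyz":[0.030,0.037,0],"yaw":0.01},{"xyz":[0.030,0.037,0],"yaw":0.01},{"xyz":[0.030,0.037,0],"yaw":0.01}]' 0
python3 -m crank '[{"xyz":[0.030,0.037,0],"yaw":0.01},{"xyz":[0.030,0.037,0],"yaw":0.01},{"xyz":[0.030,0.037,0],"yaw":0.01},{"xyz":[0.030,0.037,0],"yaw":0.01},{"xyz":[0.030,0.037,0],"yaw":0.01},{"xyz":[0.030,0.037,0],"yaw":0},{"xyz":[0,0,0],"yaw":0}]'
```

```text
t: 0.9
ee_pos: [433.3, -323.1, 239.1]
tool_rot: [0.962, 0.273, -0.0, -0.0]
wrist_force: [0.6, 0.5, -0.7]
grip_width: 0.0
grip_force: 0.0
t: 1.6
ee_pos: [615.7, -94.0, 239.0]
tool_rot: [0.936, 0.352, 0.002, -0.002]
wrist_force: [-0.6, 0.3, 0.7]
grip_width: -0.1
grip_force: 0.0
```

```bash
python3 -m crank '[{"xyz":[0.002,-0.002,-0.024],"yaw":0},{"xyz":[0,0,-0.024],"yaw":0},{"xyz":[0,0,-0.024],"yaw":0},{"xyz":[0,0,-0.024],"yaw":0},{"xyz":[0,0,0],"yaw":0}]'
python3 - <<'E'
from h import *
c=cam('scene');cv2.imwrite('pics/s1.png',cv2.resize(c['color'][130:330,170:430],(780,600)))
# arc plan
import math
p=np.array([674.5,4.5]);
for k in range(0,21):
    b=0.726-1.404*k/20; a=np.array([-math.cos(b),-math.sin(b)]);n=np.array([a[1],-a[0]])
    print(k,(p+110*a-22.5*n).round(1))
E
```

```text
t: 2.1
ee_pos: [611.6, -104.8, 139.7]
tool_rot: [0.938, 0.347, -0.003, -0.002]
wrist_force: [-0.5, 1.0, -0.6]
grip_width: -0.0
grip_force: 0.0
0 [607.2 -85.4]
1 [601.  -80.4]
2 [595.3 -75. ]
3 [589.9 -69.3]
4 [584.9 -63.2]
5 [580.4 -56.7]
6 [576.3 -50. ]
7 [572.7 -43. ]
8 [569.7 -35.7]
9 [567.1 -28.2]
10 [565.1 -20.6]
11 [563.6 -12.9]
12 [562.6  -5.1]
13 [562.2   2.8]
14 [562.4  10.7]
15 [563.1  18.5]
16 [564.4  26.3]
17 [566.2  34. ]
18 [568.5  41.5]
19 [571.4  48.8]
20 [574.7  56. ]
```

View pics/s1.png

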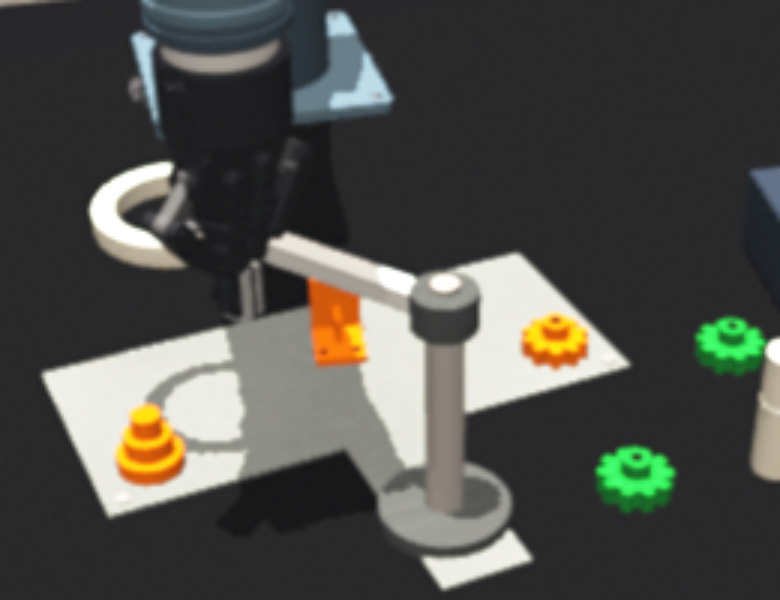

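The closed fingers are beside the arm on the pulley side, at about (245,290) in the crop, with the arm and ring in front of them. I'll start the arc gently.

```bash
python3 -m crank '[{"xyz":[0,0,0],"yaw":0},{"xyz":[0,0,0],"yaw":0}]'
python3 -m crank '[{"xyz":[-0.004,0.004,0],"yaw":0},{"xyz":[-0.003,0.004,0],"yaw":0},{"xyz":[-0.003,0.003,0],"yaw":-0.01},{"xyz":[-0.003,0.003,0],"yaw":-0.01},{"xyz":[-0.003,0.003,0],"yaw":-0.01},{"xyz":[0,0,0],"yaw":0}]'
```

```text
t: 2.35
ee_pos: [615.6, -104.9, 144.9]
tool_rot: [0.938, 0.347, 0.001, 0.001]
wrist_force: [-0.0, -0.3, 0.3]
grip_width: 0.2
grip_force: 0.0
t: 2.95
ee_pos: [598.2, -87.3, 143.7]
tool_rot: [0.953, 0.303, 0.0, 0.0]
wrist_force: [0.9, -0.2, -0.6]
grip_width: 0.0
grip_force: 0.0
```

```bash
python3 -m crank '[{"xyz":[-0.005,0.006,0],"yaw":-0.02},{"xyz":[-0.005,0.006,0],"yaw":-0.02},{"xyz":[-0.005,0.006,0],"yaw":-0.02},{"xyz":[-0.004,0.0065,0],"yaw":-0.02},{"xyz":[-0.004,0.007,0],"yaw":-0.02},{"xyz":[-0.0035,0.007,0],"yaw":-0.02},{"xyz":[-0.003,0.007,0],"yaw":-0.02},{"xyz":[0,0,0],"yaw":0}]'
cat > ring.py <<'E'
from m import *
import math
c=cam('top');P=pts(c);z=P[...,2];m=(z>145)&(z<172);m[:180]=0;m[345:]=0;m[:,:215]=0;m[:,440:]=0
k,hh=cv2.findContours(m.astype(np.uint8),cv2.RETR_CCOMP,1)
p=np.array([674.5,4.5])
for q,h in zip(k,hh[0]):
    if h[3]>=0 and len(q)>20:
        Q=np.array([ray(c,u,v,166)[:2] for u,v in q[:,0]],np.float32);e=cv2.fitEllipse(Q);d=np.array(e[0])-p;print('hole',np.round(e[0],1),np.round(e[1],1),'ang',math.atan2(-d[1],-d[0]),np.hypot(*d))
cv2.imwrite('pics/last.png',c['color'])
o=manip.get_obs();print(o['ee_pos'].round(1),o['wrist_force'].round(1))
E
python3 ring.py
```

```text
t: 3.75
ee_pos: [568.7, -41.0, 143.5]
tool_rot: [0.996, 0.088, -0.0, -0.0]
wrist_force: [0.5, -0.1, 0.2]
grip_width: -0.0
grip_force: 0.0
[569.1 -41.6 143.5] [ 0.1 -0.3  0. ]
```

Run:
```python
from h import *
c=cam('scene');cv2.imwrite('pics/s2.png',np.hstack([cv2.resize(c['color'][130:330,170:430],(390,300)),cv2.resize(cv2.imread('pics/last.png')[170:350,210:444],(390,300))]))
```

```text
(no output)
```

View pics/s2.png

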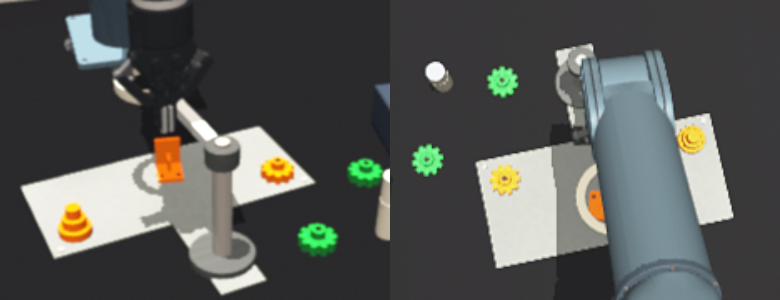

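The ring has swung over the bracket and the finger is following the arm. Continuing along the arc.

```bash
python3 -m crank '[{"xyz":[-0.003,0.007,0],"yaw":-0.022},{"xyz":[-0.003,0.0075,0],"yaw":-0.022},{"xyz":[-0.002,0.0075,0],"yaw":-0.022},{"xyz":[-0.0015,0.0075,0],"yaw":-0.022},{"xyz":[-0.001,0.0075,0],"yaw":-0.022},{"xyz":[-0.0005,0.0075,0],"yaw":-0.022},{"xyz":[0,0.0075,0],"yaw":-0.022},{"xyz":[0,0,0],"yaw":0}]'
cat > ang.py <<'E'
from h import *
import math
p=np.array([674.5,4.5])
for n in('scene','top'):
    c=cam(n);P=pts(c);z=P[...,2];col=c['color'].astype(int)
    m=(z>160)&(z<170)&(col.min(-1)>110)&(col.max(-1)-col.min(-1)<60)
    d=P[...,:2]-p;r=np.hypot(d[...,0],d[...,1]);w=m&(r>35)&(r<265)&(d[...,0]<0)
    a=np.arctan2(-d[...,1],-d[...,0])
    s=w&(r<140);print(n,'arm',s.sum(),[ (lo,round(float(np.median(a[s&(r>=lo)&(r<lo+20)])),3)) for lo in range(35,135,20) if (s&(r>=lo)&(r<lo+20)).sum()>3])
    s=w&(r>146)
    if s.sum()>20:
        Q=P[s][:,:2];x=np.c_[Q,np.ones(len(Q))];print('  ring pts',s.sum(),Q.min(0).round(1),Q.max(0).round(1))
    cv2.imwrite(f'pics/{n}_l.png',c['color'])
o=manip.get_obs();print(o['ee_pos'].round(1),o['wrist_force'].round(1))
E
python3 ang.py
```

```text
t: 4.65
ee_pos: [558.5, 10.6, 143.5]
tool_rot: [0.988, -0.153, 0.0, -0.0]
wrist_force: [0.6, 0.4, -0.1]
grip_width: -0.2
grip_force: 0.0
scene arm 248 [(35, -0.213), (55, -0.224), (75, -0.237), (95, -0.203), (115, -0.245)]
  ring pts 186 [4.443e+02 2.000e-01] [537.  105.2]
top arm 0 []
  ring pts 335 [428.8  49.3] [535.2 107.5]
[558.2   9.5 143.3] [-0.5  1.2 -0.4]
```

```bash
python3 -m crank '[{"xyz":[0.0005,0.0075,0],"yaw":-0.022},{"xyz":[0.0015,0.0075,0],"yaw":-0.022},{"xyz":[0.002,0.0075,0],"yaw":-0.022},{"xyz":[0.002,0.0075,0],"yaw":-0.022},{"xyz":[0.003,0.006,0],"yaw":-0.02},{"xyz":[0,0,0],"yaw":0}]'
python3 ang.py; python3 ring.py
```

```text
t: 5.35
ee_pos: [567.2, 46.1, 143.1]
tool_rot: [0.948, -0.317, -0.0, -0.0]
wrist_force: [-0.4, 0.2, -0.5]
grip_width: -0.2
grip_force: 0.0
scene arm 279 [(35, -0.588), (55, -0.581), (75, -0.573), (95, -0.545), (115, -0.586)]
  ring pts 318 [458.8  88.1] [563.1 164.2]
top arm 0 []
  ring pts 370 [453.8 100.4] [560.1 165.8]
[567.2  45.2 143.3] [-0.6 -0.2  0.2]
[567.2  45.  143.3] [-0.1 -0.6 -0.1]
```

```bash
python3 -m crank '[{"xyz":[0.002,0.003,0],"yaw":-0.01},{"xyz":[0.002,0.003,0],"yaw":-0.01},{"xyz":[0,0,0],"yaw":0},{"xyz":[0,0,0],"yaw":0}]'
python3 - <<'E'
from m import *
import math
exec(open('ang.py').read())
# circle fit of ring outer/inner rim from top
c=cam('top');cv2.imwrite('pics/t3.png',cv2.resize(c['color'][190:350,200:413],(798,600)))
E
```

```text
t: 5.9
ee_pos: [571.0, 51.2, 143.2]
tool_rot: [0.938, -0.347, -0.0, 0.0]
wrist_force: [-0.1, -0.8, -0.3]
grip_width: -0.1
grip_force: 0.3
scene arm 285 [(35, -0.658), (55, -0.642), (75, -0.636), (95, -0.603), (115, -0.647)]
  ring pts 344 [463.   82.4] [568.4 172.9]
top arm 0 []
  ring pts 353 [460.5 109.5] [566.  175.7]
[571.   51.2 143.2] [-1.1  0.1 -1. ]
```

View pics/t3.png

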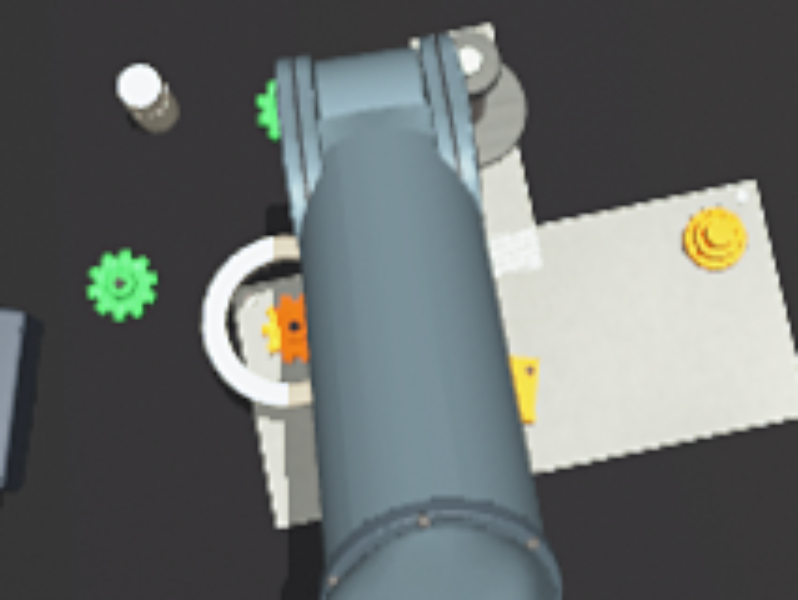

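The ring is nearly over the gear, which is visible inside it at about (290,328). I'll nudge a bit further, then back off so I can measure it unobstructed.

```bash
python3 -m crank '[{"xyz":[0.001,0.0015,0],"yaw":0},{"xyz":[0.0008,0.001,0],"yaw":0},{"xyz":[0,0,0],"yaw":0},{"xyz":[0,0,0],"yaw":0}]'
python3 -m crank '[{"xyz":[-0.006,-0.008,0],"yaw":0},{"xyz":[-0.012,-0.016,0],"yaw":0},{"xyz":[-0.012,-0.016,0],"yaw":0},{"xyz":[-0.02,-0.045,0],"yaw":0},{"xyz":[-0.02,-0.045,0],"yaw":0},{"xyz":[0,-0.048,0],"yaw":0},{"xyz":[0,0,0],"yaw":0},{"xyz":[0,0,0],"yaw":0}]'
python3 ang.py; python3 ring.py
python3 - <<'E'
from m import *
c=cam('top');P=pts(c);hsv=cv2.cvtColor(c['color'],cv2.COLOR_BGR2HSV)
m=(hsv[...,0]>3)&(hsv[...,0]<32)&(hsv[...,1]>150)&(hsv[...,2]>100)&(P[...,2]>-5);m[:180]=0;m[345:]=0;m[:,:250]=0;m[:,430:]=0
for b,s in blobs(m,20):print(s,circ(c,b,18))
E
```

```text
t: 6.45
ee_pos: [573.0, 54.3, 143.3]
tool_rot: [0.938, -0.348, 0.0, -0.0]
wrist_force: [-0.8, -0.9, 0.1]
grip_width: -0.1
grip_force: 0.6
t: 7.25
ee_pos: [502.7, -125.3, 143.6]
tool_rot: [0.937, -0.35, 0.0, -0.0]
wrist_force: [-0.2, 1.0, 0.5]
grip_width: -0.1
grip_force: 0.0
scene arm 290 [(35, -0.68), (55, -0.678), (75, -0.668), (95, -0.667), (115, -0.657)]
  ring pts 664 [ 462.9 -130. ] [573.  177.3]
top arm 265 [(35, -0.645), (55, -0.658), (75, -0.664), (95, -0.656), (115, -0.664)]
  ring pts 647 [463.5  73.5] [570.3 180.3]
[ 503.2 -122.5  143.4] [0.1 1.5 0.3]
hole [516.5 125.8] [79.7 81.6] ang -0.6545965005091655 199.18785880005694
hole [678.2   7.4] [21.  22.1] ang -2.4686324504130797 4.685699869183348
[ 503.2 -122.2  143.3] [-0.4 -0.5 -0.1]
[270 269  18  18 192] [520.6 128.7  23.1]
[329 285  15  18 229] [475.2 -20.6  26.7]
```

Run:
```python
from m import *
for n in('top','scene'):
    c=cam(n);P=pts(c);z=P[...,2];col=c['color'].astype(int);hsv=cv2.cvtColor(c['color'],cv2.COLOR_BGR2HSV)
    og=(hsv[...,0]>3)&(hsv[...,0]<32)&(hsv[...,1]>150)&(hsv[...,2]>80)&(np.hypot(P[...,0]-520,P[...,1]-128)<45)
    b=og&(z>27)&(z<34);print(n,'hub',b.sum(),P[b].mean(0).round(1),circ(c,b,30))
    b=og&(z>14)&(z<21);print(n,'teeth',b.sum(),circ(c,b,18))
    w=(z>145)&(z<172)&(np.hypot(P[...,0]-518,P[...,1]-127)<75)&(col.min(-1)>90)
    k,hh=cv2.findContours(w.astype(np.uint8),cv2.RETR_CCOMP,1)
    for q,h in zip(k,hh[0]):
        if h[3]>=0 and len(q)>20:
            Q=np.array([ray(c,u,v,158)[:2] for u,v in q[:,0]],np.float32);print(n,'hole@158',np.round(cv2.fitEllipse(Q)[0],1),np.round(cv2.fitEllipse(Q)[1],1))
    top=w&(abs(z-166)<3);Q=P[top][:,:2]
    A=np.c_[2*Q,np.ones(len(Q))]; print(n,'ext',Q.min(0).round(1),Q.max(0).round(1))
```

```text
top hub 23 [523.3 127.9  30.7] [523.3 127.8   9.5]
top teeth 97 [520.8 128.6  23. ]
top hole@158 [517.4 127. ] [79.9 82.7]
top ext [465.3  73.6] [580.9 180.2]
scene hub 41 [523.5 125.5  29.5] [525.  125.5  10.8]
scene teeth 163 [524.9 125.2  26.7]
scene hole@158 [516.9 125. ] [56.1 72.7]
scene ext [463.4  70.4] [579.  177.8]
```

Both views put the ring about 4.2 mm short of the gear along the swing, which is about 2.3 mm at the finger. I'll go back and add that.

```bash
python3 -m crank '[{"xyz":[0,0.048,0],"yaw":0},{"xyz":[0.02,0.045,0],"yaw":0},{"xyz":[0.02,0.045,0],"yaw":0},{"xyz":[0.012,0.016,0],"yaw":0},{"xyz":[0.010,0.014,0],"yaw":0},{"xyz":[0.005,0.006,0],"yaw":0},{"xyz":[0.003,0.004,0],"yaw":0},{"xyz":[0,0,0],"yaw":0}]'
python3 -m crank '[{"xyz":[0.0007,0.0009,0],"yaw":0},{"xyz":[0.0007,0.0009,0],"yaw":0},{"xyz":[0,0,0],"yaw":0},{"xyz":[0,0,0],"yaw":0}]'
python3 -m crank '[{"xyz":[-0.006,-0.008,0],"yaw":0},{"xyz":[-0.012,-0.016,0],"yaw":0},{"xyz":[-0.012,-0.016,0],"yaw":0},{"xyz":[-0.02,-0.045,0],"yaw":0},{"xyz":[-0.02,-0.045,0],"yaw":0},{"xyz":[0,-0.048,0],"yaw":0},{"xyz":[0,0,0],"yaw":0},{"xyz":[0,0,0],"yaw":0}]'
python3 ang.py; python3 ring.py
```

```text
t: 8.35
ee_pos: [572.8, 53.3, 143.1]
tool_rot: [0.937, -0.348, -0.0, 0.0]
wrist_force: [-0.9, 0.4, 0.6]
grip_width: 0.3
grip_force: 0.0
t: 8.75
ee_pos: [574.1, 55.0, 143.3]
tool_rot: [0.937, -0.348, -0.0, 0.0]
wrist_force: [-1.0, -2.3, -1.0]
grip_width: -0.0
grip_force: 0.9
t: 9.55
ee_pos: [503.9, -123.3, 143.5]
tool_rot: [0.937, -0.349, 0.0, -0.0]
wrist_force: [0.7, 1.1, 0.7]
grip_width: -0.1
grip_force: 0.0
scene arm 290 [(35, -0.713), (55, -0.682), (75, -0.68), (95, -0.686), (115, -0.676)]
  ring pts 656 [ 464.  -128.4] [574. 181.]
top arm 265 [(35, -0.691), (55, -0.678), (75, -0.67), (95, -0.672), (115, -0.673)]
  ring pts 645 [465.4  75.9] [572.6 182.4]
[ 504.4 -120.6  143.3] [ 0.7  0.8 -0.1]
hole [517.8 128. ] [79.9 81.2] ang -0.6674221839261254 199.5029066118724
[ 504.5 -120.3  143.3] [ 0.3  0.7 -0.7]
```

```bash
python3 -m crank '[{"xyz":[0,0.048,0],"yaw":0},{"xyz":[0.02,0.045,0],"yaw":0},{"xyz":[0.02,0.045,0],"yaw":0},{"xyz":[0.012,0.016,0],"yaw":0},{"xyz":[0.010,0.014,0],"yaw":0},{"xyz":[0.005,0.006,0],"yaw":0},{"xyz":[0.003,0.004,0],"yaw":0},{"xyz":[0,0,0],"yaw":0}]'
python3 -m crank '[{"xyz":[0.0007,0.0009,0],"yaw":0},{"xyz":[0,0,0],"yaw":0},{"xyz":[0,0,0],"yaw":0}]'
python3 -m crank '[{"xyz":[-0.006,-0.008,0],"yaw":0},{"xyz":[-0.012,-0.016,0],"yaw":0},{"xyz":[-0.012,-0.016,0],"yaw":0},{"xyz":[-0.02,-0.045,0],"yaw":0},{"xyz":[-0.02,-0.045,0],"yaw":0},{"xyz":[0,-0.048,0],"yaw":0},{"xyz":[0,0,0],"yaw":0},{"xyz":[0,0,0],"yaw":0}]'
python3 ring.py; python3 ang.py|grep arm
python3 -m crank '[{"xyz":[0,0,0.04],"yaw":0},{"xyz":[0,0,0.04],"yaw":0},{"xyz":[0,0,0.04],"yaw":0},{"xyz":[-0.008,0.044,0],"yaw":0.02},{"xyz":[-0.008,0.044,0],"yaw":0.02},{"xyz":[-0.008,0.044,0],"yaw":0.02},{"xyz":[-0.008,0.044,0],"yaw":0.02},{"xyz":[-0.008,0.044,0],"yaw":0.02}]'
python3 -m crank '[{"xyz":[-0.008,0.044,0],"yaw":0.02},{"xyz":[-0.008,0.044,0],"yaw":0.02},{"xyz":[-0.008,0.044,0],"yaw":0.02},{"xyz":[-0.008,0.044,0],"yaw":0.02},{"xyz":[-0.008,0.044,0],"yaw":0.007},{"xyz":[-0.008,0.044,0],"yaw":0},{"xyz":[0,0,0],"yaw":0},{"xyz":[0,0,0],"yaw":0}]'
```

```text
t: 10.5
ee_pos: [574.1, 55.3, 143.1]
tool_rot: [0.937, -0.348, -0.0, 0.0]
wrist_force: [-0.4, 0.6, 0.0]
grip_width: 0.2
grip_force: 0.0
t: 10.8
ee_pos: [574.8, 55.8, 143.3]
tool_rot: [0.937, -0.349, 0.0, 0.0]
wrist_force: [0.3, -1.5, -0.7]
grip_width: 0.0
grip_force: 0.7
t: 11.6
ee_pos: [504.4, -122.7, 143.5]
tool_rot: [0.937, -0.35, 0.0, 0.0]
wrist_force: [0.1, 1.2, 1.2]
grip_width: -0.0
grip_force: 0.0
hole [519. 129.] [79.8 80.8] ang -0.6751598834427907 199.25773933116383
[ 504.7 -120.9  143.3] [0.4 1.1 0.4]
scene arm 291 [(35, -0.703), (55, -0.697), (75, -0.683), (95, -0.691), (115, -0.685)]
top arm 259 [(35, -0.702), (55, -0.672), (75, -0.69), (95, -0.68), (115, -0.678)]
t: 12.55
ee_pos: [463.9, 102.1, 263.4]
tool_rot: [0.981, -0.194, 0.0, -0.0]
wrist_force: [0.6, 0.2, -0.2]
grip_width: 0.1
grip_force: 0.0
t: 13.35
ee_pos: [415.2, 364.7, 262.9]
tool_rot: [0.998, -0.059, -0.0, 0.0]
wrist_force: [-0.4, -1.0, -1.1]
grip_width: 0.0
grip_force: 0.0
```

The ring is now within about 2 mm of the gear centre. Next I'll descend behind the switch and push.

```bash
python3 -m crank '[{"xyz":[0,0.002,-0.04],"yaw":0},{"xyz":[0,0,-0.04],"yaw":0},{"xyz":[0,0,-0.04],"yaw":0},{"xyz":[0,0,-0.032],"yaw":0},{"xyz":[0,0,0],"yaw":0},{"xyz":[0,0,0],"yaw":0}]'
python3 -m crank '[{"xyz":[0.007,-0.001,0],"yaw":0},{"xyz":[0.007,-0.001,0],"yaw":0},{"xyz":[0.007,-0.001,0],"yaw":0},{"xyz":[0.007,-0.001,0],"yaw":0},{"xyz":[0.007,-0.001,0],"yaw":0},{"xyz":[0.007,-0.001,0],"yaw":0},{"xyz":[0.006,-0.001,0],"yaw":0},{"xyz":[0,0,0],"yaw":0}]'
```

```text
t: 13.95
ee_pos: [417.2, 364.3, 111.9]
tool_rot: [0.998, -0.062, -0.0, 0.0]
wrist_force: [-0.2, -0.3, 0.2]
grip_width: -0.0
grip_force: 0.0
t: 14.75
ee_pos: [466.3, 357.4, 111.2]
tool_rot: [0.998, -0.062, 0.0, -0.0]
wrist_force: [-0.4, -0.6, -0.1]
grip_width: -0.2
grip_force: 0.0
```

```bash
python3 -m crank '[{"xyz":[0.003,0,0],"yaw":0},{"xyz":[0.003,-0.001,0],"yaw":0},{"xyz":[0.003,0,0],"yaw":0},{"xyz":[0,0,0],"yaw":0}]'
python3 - <<'E'
from h import *
c=cam('scene');cv2.imwrite('pics/s4.png',cv2.resize(c['color'][120:260,380:530],(640,600)))
E
```

```text
t: 15.15
ee_pos: [474.2, 356.6, 111.1]
tool_rot: [0.998, -0.062, -0.0, 0.0]
wrist_force: [-0.5, -0.7, -0.3]
grip_width: -0.0
grip_force: 0.4
```

View pics/s4.png

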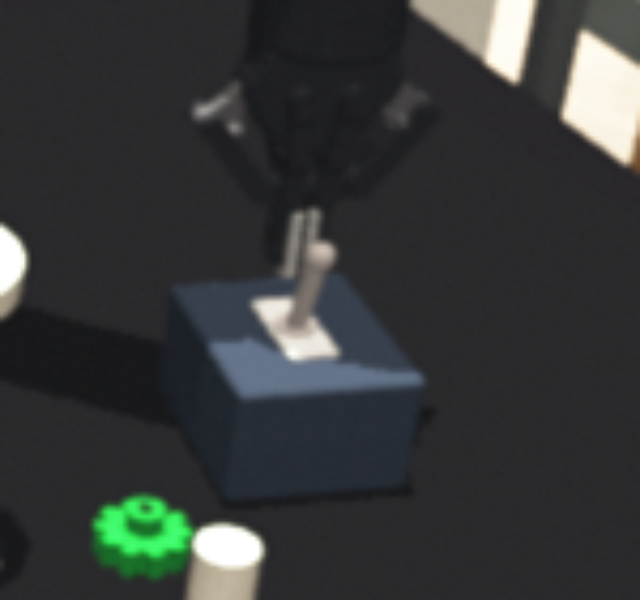

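The finger is behind the bat. The ball is at about (318,255), with the hinge at (295,325). Measuring the tip and continuing to push.

```bash
cat > tip.py <<'E'
from h import *
c=cam('scene');P=pts(c);z=P[...,2];g=c['color'].astype(int).min(-1)
m=(z>78)&(z<140)&(g>90)&(P[...,0]<560)&(P[...,0]>430)&(abs(P[...,1]-360)<40)
for zz in range(82,134,8):
    s=m&(abs(z-zz)<4)
    if s.sum():print(zz,s.sum(),np.median(P[s],0).round(1),P[s].max(0)[:1].round(1))
o=manip.get_obs();print(o['ee_pos'].round(1),o['wrist_force'].round(1))
E
python3 tip.py
python3 -m crank '[{"xyz":[0.003,0,0],"yaw":0},{"xyz":[0.002,0,0],"yaw":0},{"xyz":[0,0,0],"yaw":0},{"xyz":[0,0,0],"yaw":0}]'; python3 tip.py
```

```text
82 17 [487.8 356.6  82.6] [490.3]
90 12 [489.9 356.3  90.4] [491.7]
98 13 [492.6 356.9  98.6] [495.5]
106 15 [495.1 355.6 106.8] [498.6]
114 17 [497.6 353.1 115.1] [502.6]
122 38 [495.7 355.1 122.5] [503.9]
130 27 [487.5 356.1 129. ] [504.6]
[474.2 356.8 111.3] [-1.2 -0.5  0.4]
t: 15.65
ee_pos: [479.3, 356.9, 111.4]
tool_rot: [0.998, -0.062, 0.0, -0.0]
wrist_force: [-0.3, 0.7, 0.3]
grip_width: 0.2
grip_force: 0.3
82 13 [486.1 355.6  81.2] [492.6]
90 13 [493.  356.7  90.5] [498.]
98 12 [496.9 356.8  97.8] [499.1]
106 17 [499.6 353.  106.8] [503.2]
114 18 [491.5 352.  114. ] [507.7]
122 39 [504.8 355.2 122.1] [512.1]
130 24 [491.3 353.2 129.4] [512.7]
[479.3 356.9 111.4] [-0.1 -0.1  0. ]
```

```bash
python3 -m crank '[{"xyz":[0.002,0,0],"yaw":0},{"xyz":[0.001,0,0],"yaw":0},{"xyz":[0,0,0],"yaw":0}]'; python3 -m crank '[{"xyz":[0.0015,0,0],"yaw":0},{"xyz":[0,0,0],"yaw":0}]';python3 -m crank '[{"xyz":[0.001,0,0],"yaw":0},{"xyz":[0,0,0],"yaw":0}]'; python3 tip.py
```

```text
t: 16.0
ee_pos: [480.2, 357.0, 111.0]
tool_rot: [0.998, -0.061, -0.002, 0.001]
wrist_force: [-6.4, -1.4, 4.0]
grip_width: -0.0
grip_force: 3.3
t: 16.2
ee_pos: [480.5, 357.0, 110.9]
tool_rot: [0.998, -0.061, -0.003, 0.001]
wrist_force: [-9.2, -1.1, 5.4]
grip_width: 0.6
grip_force: 5.0
t: 16.4
ee_pos: [480.7, 357.0, 110.8]
tool_rot: [0.998, -0.061, -0.003, 0.001]
wrist_force: [-11.7, -1.3, 5.6]
grip_width: 0.3
grip_force: 6.1
82 10 [488.  356.3  81.8] [492.1]
90 12 [492.2 356.7  88.6] [495.3]
98 15 [496.8 356.5  98.5] [501.4]
106 16 [496.9 353.3 106.6] [503.2]
114 16 [503.4 353.1 114. ] [509.6]
122 40 [504.8 354.9 122.7] [512.1]
130 19 [490.7 354.8 128.3] [506.4]
[480.6 357.  110.8] [-11.2  -1.8   5.9]
```

At the stop, with 12 N. I'll retreat, lift and check everything.

```bash
python3 -m crank '[{"xyz":[-0.010,0.001,0],"yaw":0},{"xyz":[-0.03,0.004,0],"yaw":0},{"xyz":[-0.03,0.004,0.01],"yaw":0},{"xyz":[0,0,0.045],"yaw":0},{"xyz":[0,0,0.045],"yaw":0},{"xyz":[-0.02,0,0.045],"yaw":0},{"xyz":[0,0,0],"yaw":0},{"xyz":[0,0,0],"yaw":0}]'; python3 tip.py; python3 ring.py
python3 - <<'E'
from h import *
a=cam('top')['color'][180:350,150:430];b=cam('scene')['color'][130:330,170:500]
cv2.imwrite('pics/f.png',np.vstack([cv2.resize(a,(494,300)),cv2.resize(b,(494,300))]))
E
```

```text
t: 17.25
ee_pos: [395.1, 366.5, 257.5]
tool_rot: [0.998, -0.061, 0.001, -0.001]
wrist_force: [0.7, -0.8, -0.5]
grip_width: -0.0
grip_force: 0.0
82 12 [487.2 356.8  81.2] [493.4]
90 15 [492.  356.5  89.3] [495.5]
98 12 [496.8 355.5  97.5] [499.7]
106 17 [500.  354.5 106. ] [504.3]
114 8 [505.3 354.5 113.5] [509.4]
122 26 [507.2 354.1 122.3] [515.4]
130 6 [505.6 354.9 127.3] [511.2]
[394.8 365.6 256.1] [-0.2 -0.4 -0.7]
hole [519.  129.1] [79.7 81. ] ang -0.6751923172244638 199.26846574574884
[394.6 365.2 255.2] [-0.1 -0.7 -1. ]
```

View pics/f.png

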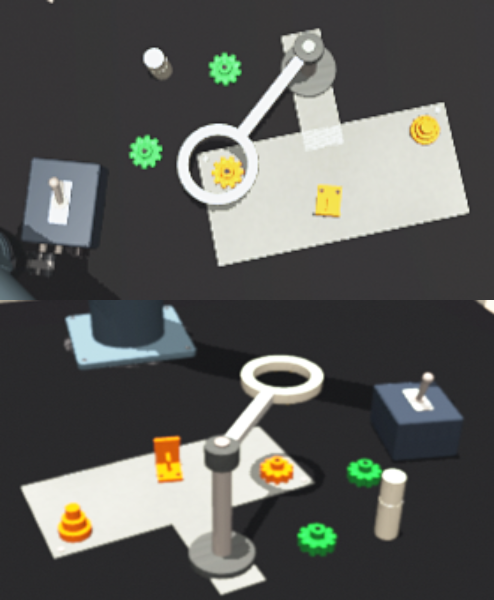

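The ring is over the gear (parallax makes it look offset), the switch leans away from the robot, and the printed parts and glue stick look undisturbed. Handing in.

```bash
python3 -c "
from rig import manip
print(manip.hand_in())"
```

```text
the job is handed in; nothing more can be done
None
```

The job is handed in: the ring light measured about 2 mm from the gear's centre, the switch was pushed to its far stop (about 12 N), the other parts look undisturbed, and it took about 17 s.

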